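# Put the lavender bar away in the curing drawer

### The arm

A 6-joint arm with a two-finger parallel gripper is mounted at the origin on the work surface. World frame = base frame: x ahead of the robot, y to its left, z up, the work surface at z = 0. Lengths are in m, angles in rad, forces in N, time in s.
With the tool pointing down it reaches from about 0.3 to 0.775 m from the base axis. Payload 14.6 kg.
Tool frame: the origin (TCP) lies between the finger pads, 19 mm behind the fingertips; this is the grasp point; z points along the fingers, y is the line along which they close (so a half turn about z gives the same grasp; the last joint's range is limited). The gripper opens to 94 mm and grips with 3 to 60 N. Pads are 16 mm wide; open, the fingers measure 119 mm over their backs; the gripper's body (75 mm by 177 mm) begins 78 mm behind the grasp point.
Start: joints at [-1.38, 0.3, 1.521, -0, 1.321, -0.067], TCP at [0.14, -0.532, 0.224] pointing down, gripper open.
Joint ranges: [-3.03, 3.03], [-0.79, 2.21], [0.23, 2.52], [-1.04, 4.18], [0, 3.07], [-2.55, 2.55]. Speed limits (rad/s): [2.22, 2.22, 2.57, 3.14, 3.14, 3.14].

### API

Orientations are given as [roll, pitch, yaw] about the fixed x, y, z axes, in that order (R = Rz(yaw) Ry(pitch) Rx(roll)).
In Python, from station import telemetry, optics, ctrl gives the robot as it stands.
- The arm moves only by the tool carry_out, never from a script. Its argument "plan" is a list that holds one entry, the list of rows, each a list of 7 numbers: the shift along the tool's x, y, z in mm, then the turn, a rotation vector about the tool's x, y, z in rad, then the finger opening in mm, from 0 to 94. A call has 1 to 20 rows; each row shifts and turns the commanded pose from where the row before left it, along the tool's axes as they then stand; what a row does not reach is not made up. A row lasts 1/12 s, in which the tool goes at most 41.7 mm and 7.16 degrees, less where a joint would pass 70% of its speed; a pose out of reach is approached as far as the arm can. A call with a gripper value outside its range is refused whole. The fingers move at their own pace and stop on an object; "squeeze" is the grip in N (left out, the last holds). Time passes only in rows, so rows that do not move let the fingers close. It gives the time, the measured TCP pose, the force, the opening and the grip force at its end, in the units of the state.
- telemetry.get_obs(): the state, without advancing time (a new reading comes with each control period).
- optics.camera(name): name is "side" or "top"; returns a dict with "pixels" (420x560x3 uint8, red, green, blue), "intrinsics" (3x3 intrinsics, pixels), "origin" and "rotation" of the camera in the world. Camera axes: x right, y down, z forward; pixel columns grow to the right and rows downward; lengths in m; the calibration is good to about 2 mm. A picture is of the moment at which its call begins. There is no depth.
- ctrl.hand_in(): hands the job in; it is judged then, once.
The state is a dict: "time_s": time; "qpos": joint angles; "joint_vel": joint speeds; "tau": joint torques, N m; "ee_pos": TCP position; "eef_rot": TCP orientation; "force": force on the tool from outside, world axes, zero at the start; "moment": the same for the moment, N m; "grip_width": finger opening in m; "grip_force": force on a finger pad.
Only numpy, scipy, OpenCV 4.12 (cv2) and the standard library are available. Lean on these libraries where they do the work, as an engineer would, in place of code of your own. Each camera call takes 0.05 s, during which the arm holds its last target. There are 200 camera calls.

### The job

Pull the curing cabinet's drawer open by its handle, take the purple lavender soap bar from the curing board and stand it on its long edge, pointing front to back, on the drawer floor beside the other lavender bar, in the same compartment. Then push the drawer fully home. Leave the oat bar, the bottle and the mug where they are, and keep the bars in the drawer upright.

Things in the scene. Friction and masses are not known exactly. Their poses are not given: they have to be found in the camera images.
- lavender_bar: the lavender (purple) bar of soap to put away, 150 g; it stands on its long narrow edge on the wooden curing board: 85 mm long (its x axis), 32 mm wide (y), 56 mm tall (z); origin at the centre of its underside. It may stand in either of the board's two places.
- oat_bar: an oat (tan) soap bar beside it on the board, same size and pose: 85 mm long (its x axis), 32 mm wide (y), 56 mm tall (z); origin at the centre of its underside. Stays there; the two bars' centres are at least 95 mm apart.
- lavender_stored: the lavender (purple) bar already in one compartment of the drawer, standing on its long edge along x close to the compartment's outer (side) wall: 85 mm long (its x axis), 32 mm wide (y), 56 mm tall (z); origin at the centre of its underside.
- oat_stored: the oat (tan) bar already in the drawer's other compartment, likewise: 85 mm long (its x axis), 32 mm wide (y), 56 mm tall (z); origin at the centre of its underside.
- board: wooden curing board lying on the table, 170 (x) by 260 (y) by 12 mm thick; origin at the centre of its underside. Does not move.
- cabinet: curing cabinet, fixed, 210 (x) by 310 mm (y); drawer front faces its own -x, towards the robot; origin at the centre of its underside. Its top (130 to 144 mm above the table) juts out 20 mm past the drawer's face; two full loaf moulds are fixed on it, the first flush with the front edge, up to 229 mm above the table.
- drawer (a joint): how far the drawer is pulled out along the cabinet's -x, in m: 0 fully home, 0.16 fully out. It slides with light friction and stays where it is left.
- drawer_handle (a point): centre of the head of the drawer's dark steel pull, 96 mm above the table, axes as the cabinet's. Head 18 mm deep (x), 32 wide (y), 26 tall (z), on an 18 mm square neck; its outer end is 46 mm from the drawer's face and 26 mm beyond the cabinet top and moulds above it. A tool pointing straight down hits the moulds; one leaning back towards the robot does not.
- drawer_floor (a point): centre of the drawer's inner floor , 42 mm above the table, axes as the cabinet's; moves with the drawer. Inside 170 mm long (x; front at -85) and 274 wide. A divider along x at y = 0, 6 mm thick, 24 high, makes two compartments (y 3 to 137 and -3 to -137); in each, some 90 mm next to the divider are free. Side walls rise 35 mm above the floor, the front panel (15 mm thick) 83 mm.
- oil_bottle: amber bottle, 64 mm diameter, 170 mm tall, origin under its centre; not needed.
- jug: steel mug, 100 mm diameter, 120 mm tall, origin under its centre; not needed.
Mind the look-alikes: they are no part of the job. What is shaped like the lavender_bar but black or yellow is not meant.

How it is judged:
By the outcome, as a careful person would: the job done as asked, in the order asked, and still so for the second after the job is handed in, with the robot touching nothing.
It also fails if it takes over 69 s, if anything falls off the work surface, if the arm or the gripper's body presses on something with over 40 N, if the wrist force passes 120 N, or if a joint passes its speed limit or range.

## Working session

There is one attempt and no reset: what is moved stays moved. The work goes in short steps, Python scripts to look and compute and a tool call to move; the robot and the scene stay as the last step left them, time stands still between calls to the robot, and variables do not carry over. Pictures are saved under pics/ and viewed, at most 12 in all, crops included, and the job is handed in when it is done.

Besides the shell and the picture viewer there is one more tool, called after ">>>" by a JSON object that holds its "method" and its "body", one argument or row to a line. carry_out: Moves the arm, as the interface text tells. Its arguments: {"type":"object","properties":{"plan":{"type":"array","items":{"type":"array","items":{"type":"array","items":{"type":"number"}}}},"squeeze":{"type":"number"}},"required":["plan"]}

```bash
mkdir -p pics; ls; python3 - <<'E'
from station import telemetry, optics
import cv2,numpy as np
for n in("top","side"):
    c=optics.camera(n); cv2.imwrite(f"pics/{n}0.png",c["pixels"][:,:,::-1])
    print(n,c["intrinsics"].tolist(),np.round(c["origin"],4).tolist(),np.round(c["rotation"],5).tolist())
print(telemetry.get_obs())
E
```

```text
pics
top [[435.7120177774684, 0.0, 282.851535592311], [0.0, 435.7120177774684, 214.34858504536072], [0.0, 0.0, 1.0]] [0.3671, -0.0981, 1.4303] [-3.01213, 0.00012, -1.54572]
side [[502.8594818935825, 0.0, 280.9864626095114], [0.0, 502.8594818935825, 212.1503285736538], [0.0, 0.0, 1.0]] [1.0057, 0.0543, 1.5878] [-2.82497, 0.00248, 1.81732]
{'time_s': 0.1, 'qpos': array([-1.37960047e+00,  3.00395955e-01,  1.52150263e+00, -2.70004334e-05,
        1.32068861e+00, -6.66328079e-02]), 'joint_vel': array([-0.00279763, -0.00122192, -0.00097014, -0.00164101,  0.00130814,
       -0.00165081]), 'tau': array([ 1.35977672e-03, -5.32645190e+01, -3.53281081e+01,  7.09476345e-02,
        2.35492451e-02, -6.29982151e-05]), 'ee_pos': array([ 0.14017365, -0.53162294,  0.22376072]), 'eef_rot': array([-3.14059858e+00, -4.01245668e-05,  2.57835339e-01]), 'force': array([-0.52180298, -0.14271882, -0.0639246 ]), 'moment': array([-0.01079461,  0.07128245, -0.01448993]), 'grip_force': 0.0, 'grip_width': 0.09401146830565166}
```

View pics/top0.png

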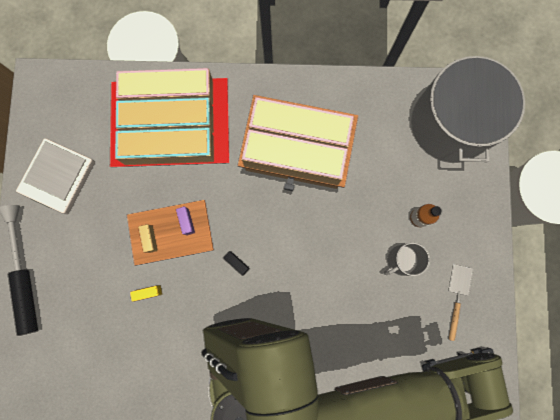

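View pics/side0.png

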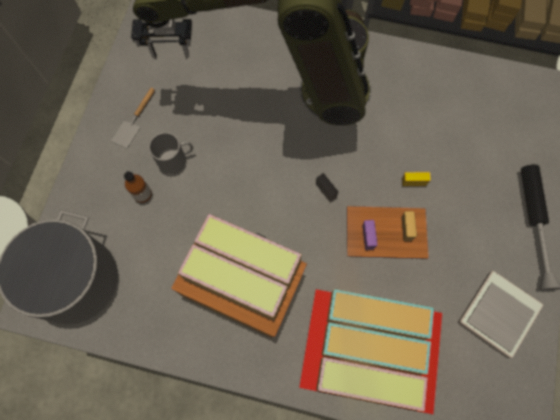

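The top view shows the purple bar at about (184,221) and the oat bar at (147,238) on the board. The handle is at (289,187) in front of the cabinet, the mug at (408,260) and the bottle at (428,215). The black (235,263) and yellow (145,293) bars are decoys. In the side view the purple bar is at (370,235).

```bash
cat > h.py <<'E'
from station import telemetry, optics, ctrl
import cv2,numpy as np
from scipy.spatial.transform import Rotation as R
from scipy.optimize import minimize
def cam(n):
    c=optics.camera(n); c["R"]=R.from_euler("xyz",c["rotation"]).as_matrix(); c["K"]=np.array(c["intrinsics"]); return c
def back(c,uv,z):
    d=c["R"]@np.linalg.inv(c["K"])@np.array([uv[0],uv[1],1.]); o=np.array(c["origin"]); return o+d*(z-o[2])/d[2]
def proj(c,P):
    q=(np.atleast_2d(P)-c["origin"])@c["R"]; q=q/q[:,2:]; return (q@c["K"].T)[:,:2]
def box(p,yaw,L=.085,W=.032,H=.056):
    g=np.array([[a*L/2,b*W/2,h*H] for a in(-1,1) for b in(-1,1) for h in(0,1)])
    return g@R.from_euler("z",yaw).as_matrix().T+p
def mask(c,hl,hh,smin=60,vmin=30):
    h=cv2.cvtColor(c["pixels"],cv2.COLOR_RGB2HSV); return cv2.inRange(h,(hl,smin,vmin),(hh,255,255))
def fit(views,x0,z):   # views: [(cam,mask)]; silhouette fit of a bar
    def cost(v):
        s=0
        for c,m in views:
            hull=cv2.convexHull((proj(c,box([v[0],v[1],z],v[2]))*64).astype(np.int32))
            big=np.zeros(m.shape,np.uint8); cv2.fillConvexPoly(big,hull,255,cv2.LINE_AA,6)
            s+=np.abs(big.astype(float)-m).sum()/255
        return s
    r=min((minimize(cost,[x0[0],x0[1],x0[2]+d],method="Nelder-Mead",options=dict(initial_simplex=np.array([x0[0],x0[1],x0[2]+d])+np.array([[0,0,0],[.01,0,0],[0,.01,0],[0,0,.2]]))) for d in(-.3,0,.3)),key=lambda r:r.fun)
    return r.x,r.fun
E
python3 - <<'E'
from h import *
t=cam("top");s=cam("side")
mt=mask(t,125,150);ms=mask(s,125,150)
for m,b in((mt,(165,195,205,245)),(ms,(350,215,390,255))):
    k=np.zeros_like(m);k[b[1]:b[3],b[0]:b[2]]=255;m&=k;print((m>0).sum())
p=back(t,(184,221),.06);print(p)
for v in([(t,mt)],[(s,ms)],[(t,mt),(s,ms)]): print(fit(v,[p[0],p[1],.2],.012))
print("handle",back(t,(289,187),.109))
for n,uv,z in(("mug",(408,260),.12),("bottle",(432,211),.17)): print(n,back(t,uv,z))
cv2.imwrite("pics/ct.png",cv2.resize(t["pixels"][88:200,228:364,::-1],None,fx=5,fy=5,interpolation=cv2.INTER_CUBIC))
cv2.imwrite("pics/cs.png",cv2.resize(s["pixels"][205:340,165:315,::-1],None,fx=4,fy=4,interpolation=cv2.INTER_CUBIC))
E
```

```text
305
220
[0.51635808 0.21882671 0.06      ]
(array([0.51992085, 0.22059478, 0.44134764]), np.float64(120.4))
(array([0.51563869, 0.2191936 , 0.03351176]), np.float64(202.54117647058823))
(array([0.51851014, 0.22020181, 0.15351637]), np.float64(351.3176470588235))
handle [ 0.62452999 -0.11042727  0.109     ]
mug [ 0.40930706 -0.47139484  0.12      ]
bottle [ 0.55187389 -0.52890689  0.17      ]
```

View pics/ct.png

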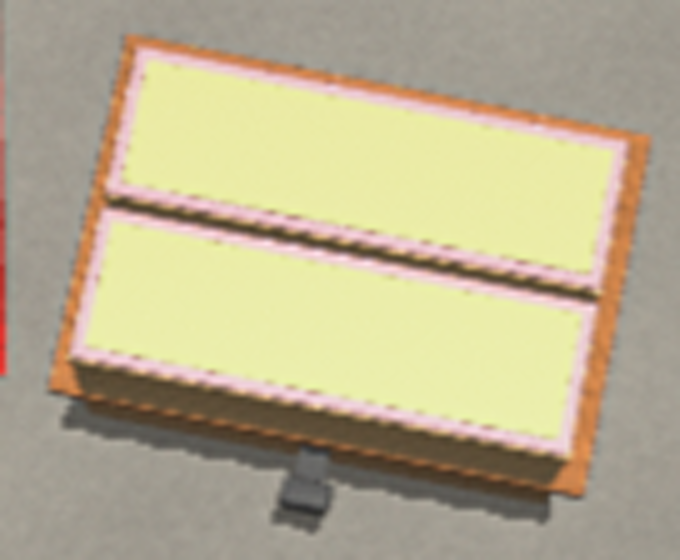

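The crop shows the cabinet-top corners at about (50,390), (583,495), (650,137) and (128,37), and the handle head at about (307,490). The bar fit is poor, so I'm checking its mask.

```bash
python3 - <<'E'
from h import *
t=cam("top");s=cam("side")
f=lambda U,V:((U+.5)/5-.5+228,(V+.5)/5-.5+88)
P=[back(t,f(*q),.144) for q in((50,385),(583,490),(650,137),(128,37))]
print(np.round(P,4)); 
for i in range(4):
    d=P[(i+1)%4]-P[i]; print(np.linalg.norm(d),np.degrees(np.arctan2(d[1],d[0])))
print("handle",back(t,f(307,489),.109))
im=[]
for c,(a,b) in((t,(184,221)),(s,(370,235))):
    k=c["pixels"][b-22:b+22,a-22:a+22]
    m=mask(c,125,150)[b-22:b+22,a-22:a+22]
    im+=[np.vstack([cv2.resize(k[:,:,::-1],None,fx=6,fy=6,interpolation=cv2.INTER_NEAREST),cv2.cvtColor(cv2.resize(m,None,fx=6,fy=6,interpolation=cv2.INTER_NEAREST),cv2.COLOR_GRAY2BGR)])]
cv2.imwrite("pics/m.png",np.hstack(im))
E
```

```text
[[ 0.6826  0.0468  0.144 ]
 [ 0.6261 -0.2757  0.144 ]
 [ 0.8475 -0.3153  0.144 ]
 [ 0.9036  0.0071  0.144 ]]
0.32740447979457676 -99.93625124019195
0.22490221531656124 -10.135999601681684
0.32723698525330597 80.1250939215179
0.22455250114186098 169.82090400018703
handle [ 0.629547  -0.1103106  0.109    ]
```

View pics/m.png

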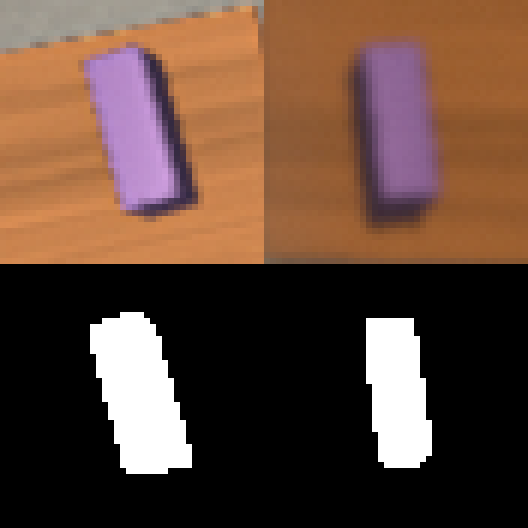

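```bash
python3 - <<'E'
from h import *
t=cam("top");s=cam("side")
for c,o,Q in((t,(162,199),((85,64),(146,47),(185,195),(122,211))),(s,(348,213),((97,44),(160,42),(176,188),(117,196)))):
    P=np.array([back(c,((u+.5)/6-.5+o[0],(v+.5)/6-.5+o[1]),.068) for u,v in Q])
    print(P.mean(0),[np.linalg.norm(P[i]-P[i-1]).round(4) for i in range(4)],[np.degrees(np.arctan2(*(P[i]-P[j])[1::-1])).round(1) for i,j in((0,3),(1,2))])
v=[.518,.22,.3]
h=cv2.convexHull((proj(t,box([v[0],v[1],.012],v[2]))*64).astype(np.int32));print((h/64).squeeze().round(1).tolist())
b=np.zeros((420,560),np.uint8);cv2.fillConvexPoly(b,h,255,cv2.LINE_AA,6);print((b>0).sum())
E
```

```text
[0.51839939 0.21716502 0.068     ] [np.float64(0.0806), np.float64(0.0331), np.float64(0.0814), np.float64(0.0338)] [np.float64(17.1), np.float64(17.6)]
[0.51915217 0.21760619 0.068     ] [np.float64(0.0828), np.float64(0.0333), np.float64(0.0795), np.float64(0.0311)] [np.float64(-161.6), np.float64(-163.2)]
[[194.9, 233.3], [185.4, 235.9], [181.4, 234.5], [174.9, 208.7], [184.7, 206.0], [188.5, 208.5]]
500
```

The bar is at (0.519, 0.217) with yaw 17.3°, and both cameras agree to 1 mm. The cabinet yaw is −10° and the handle is at about (0.63, −0.11). Next I'll plan the approach.

```bash
cat > pl.py <<'E'
# usage: pl.py x y z lean_deg yaw_deg [more waypoints in fives]; prints per-row tool shift/turn
import sys,math,json
from h import *
o=telemetry.get_obs(); p=np.array(o["ee_pos"]); A=R.from_euler("xyz",o["eef_rot"])
print("t",o["time_s"],p.round(4),"F",np.round(o["force"],1),"w",o["grip_width"],"q",np.round(o["qpos"],2))
a=list(map(float,sys.argv[1:]))
for i in range(0,len(a),5):
    t=np.array(a[i:i+3]); B=R.from_euler("xyz",[180,-a[i+3],a[i+4]],degrees=True)
    rel=A.inv()*B; pr=A.inv().apply(t-p)
    n=max(1,math.ceil(np.linalg.norm(pr)/34),math.ceil(rel.magnitude()/math.radians(6)))
    w=rel.as_rotvec()/n; S=sum(R.from_rotvec(w*k).as_matrix() for k in range(n)); d=np.linalg.solve(S,pr)*1000
    d,w=d.round(1),w.round(4); print(n,"rows",d.tolist()+w.tolist())
    for _ in range(n): p=p+A.apply(d/1000); A=A*R.from_rotvec(w)
E
python3 pl.py 0.14 -.532 .33 0 14.77 .45 -.12 .33 40 -10 .565 -.098 .173 40 -10
```

```text
t 0.4 [ 0.1402 -0.5318  0.2242] F [ 0.5 -0.2 -0. ] w 0.09392465565157489 q [-1.38  0.3   1.52  0.    1.32 -0.07]
1 rows [-0.3, 0.1, -105.8, -0.0002, -0.0, 0.0]
8 rows [41.7, -49.0, 11.8, -0.0189, 0.0859, 0.0518]
1 rows [-16.9, -41.8, 191.0, 0.0002, -0.0003, 0.0002]
```

```bash
sed -i 's#(pr)/34)#(pr)/.034)#' pl.py
python3 pl.py 0.14 -.532 .33 0 14.77 .45 -.12 .33 40 -10 .565 -.098 .173 40 -10
```

```text
t 0.4 [ 0.1402 -0.5318  0.2242] F [ 0.5 -0.2 -0. ] w 0.09392465565157489 q [-1.38  0.3   1.52  0.    1.32 -0.07]
4 rows [-0.1, 0.0, -26.5, -0.0, -0.0, 0.0]
16 rows [20.4, -24.8, 6.3, -0.0094, 0.0429, 0.0259]
6 rows [-2.7, -6.9, 31.7, -0.0001, 0.0001, -0.0]
```

>>> {"method": "carry_out", "body": {
  "plan": [
    [[0,0,-26.5,0,0,0,94],[0,0,-26.5,0,0,0,94],[0,0,-26.5,0,0,0,94],[0,0,-26.5,0,0,0,94],[20.4,-24.8,6.3,-0.0094,0.0429,0.0259,94],[20.4,-24.8,6.3,-0.0094,0.0429,0.0259,94],[20.4,-24.8,6.3,-0.0094,0.0429,0.0259,94],[20.4,-24.8,6.3,-0.0094,0.0429,0.0259,94],[20.4,-24.8,6.3,-0.0094,0.0429,0.0259,94],[20.4,-24.8,6.3,-0.0094,0.0429,0.0259,94],[20.4,-24.8,6.3,-0.0094,0.0429,0.0259,94],[20.4,-24.8,6.3,-0.0094,0.0429,0.0259,94],[20.4,-24.8,6.3,-0.0094,0.0429,0.0259,94],[20.4,-24.8,6.3,-0.0094,0.0429,0.0259,94],[20.4,-24.8,6.3,-0.0094,0.0429,0.0259,94],[20.4,-24.8,6.3,-0.0094,0.0429,0.0259,94],[20.4,-24.8,6.3,-0.0094,0.0429,0.0259,94],[20.4,-24.8,6.3,-0.0094,0.0429,0.0259,94],[20.4,-24.8,6.3,-0.0094,0.0429,0.0259,94],[20.4,-24.8,6.3,-0.0094,0.0429,0.0259,94]]
  ],
  "squeeze": 15
}}

```text
time_s: 2.07
ee_pos: [0.4508, -0.1183, 0.3301]
eef_rot: [-3.14, -0.701, -0.176]
force: [0.2, -0.7, -0.4]
grip_width: 0.0942
grip_force: 0.0
```

>>> {"method": "carry_out", "body": {
  "plan": [
    [[0,0,0,0,0,0,94],[0,0,0,0,0,0,94]]
  ]
}}

```text
time_s: 2.23
ee_pos: [0.4504, -0.1184, 0.3294]
eef_rot: [3.141, -0.697, -0.17]
force: [-1.1, 0.5, -0.1]
grip_width: 0.0941
grip_force: 0.0
```

```bash
python3 pl.py .565 -.098 .173 40 -10  .631 -.110 .097 40 -10
```

```text
t 2.2333 [ 0.4504 -0.1184  0.3294] F [-1.1  0.5 -0.1] w 0.09408518533421734 q [-0.42 -0.32  2.03  0.23  0.77  1.21]
6 rows [-2.8, -6.6, 31.7, -0.0005, 0.0002, 0.0006]
3 rows [0.9, 0.1, 33.8, 0.0001, -0.0, -0.0001]
```

>>> {"method": "carry_out", "body": {
  "plan": [
    [[-2.8,-6.6,31.7,0,0,0,94],[-2.8,-6.6,31.7,0,0,0,94],[-2.8,-6.6,31.7,0,0,0,94],[-2.8,-6.6,31.7,0,0,0,94],[-2.8,-6.6,31.7,0,0,0,94],[-2.8,-6.6,31.7,0,0,0,94],[0,0,0,0,0,0,94],[0,0,0,0,0,0,94]]
  ]
}}

```text
time_s: 2.9
ee_pos: [0.5638, -0.101, 0.1709]
eef_rot: [-3.142, -0.693, -0.175]
force: [0.1, 1.5, 0.7]
grip_width: 0.0939
grip_force: 0.0
```

```bash
python3 pl.py .631 -.110 .097 40 -10; python3 - <<'E'
from h import *
t=cam("top"); cv2.imwrite("pics/near.png",cv2.resize(t["pixels"][120:230,220:360,::-1],None,fx=5,fy=5,interpolation=cv2.INTER_CUBIC))
E
```

```text
t 2.9 [ 0.5638 -0.101   0.1709] F [0.1 1.5 0.7] w 0.093926720939077 q [-0.27  0.13  2.01  0.19  0.31  1.32]
3 rows [1.6, -1.0, 33.4, 0.0002, 0.0018, -0.0002]
```

View pics/near.png

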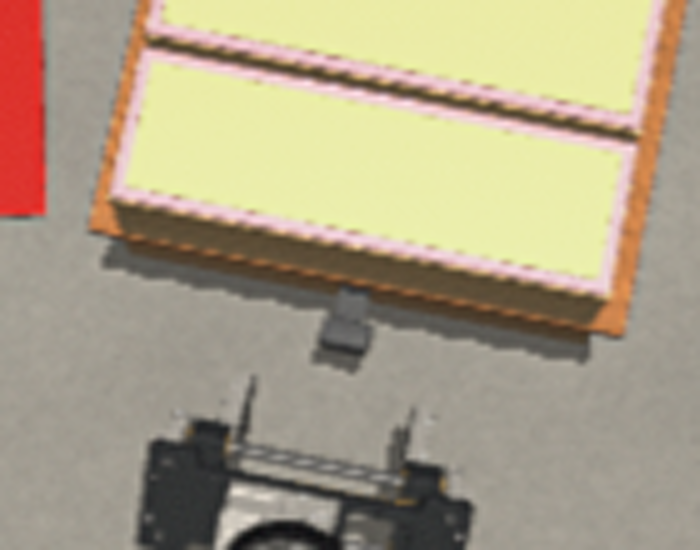

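The fingers, tips at about (252,378) and (410,410), straddle the handle head at (346,330) and are aligned with it. Going in.

>>> {"method": "carry_out", "body": {
  "plan": [
    [[1,-1,20,0,0,0,94],[1,0,20,0,0,0,94],[1,0,20,0,0,0,94],[1,0,20,0,0,0,94],[1,0,20,0,0,0,94],[0,0,0,0,0,0,20],[0,0,0,0,0,0,20],[0,0,0,0,0,0,20],[0,0,0,0,0,0,20],[0,0,0,0,0,0,20],[0,0,0,0,0,0,20],[0,0,0,0,0,0,20],[0,0,0,0,0,0,20],[0,0,0,0,0,0,20],[0,0,0,0,0,0,20]]
  ],
  "squeeze": 20
}}

```text
time_s: 4.2
ee_pos: [0.6317, -0.1112, 0.0994]
eef_rot: [3.141, -0.698, -0.175]
force: [-3.3, -7.9, -0.3]
grip_width: 0.0317
grip_force: 20.0
```

```bash
python3 - <<'E'
from h import *
o=telemetry.get_obs();p=o["ee_pos"];c=np.radians(-10)
t=p-.155*np.array([np.cos(c),np.sin(c),0]);print(t)
E
python3 pl.py .4774 -.084 .097 40 -10
```

```text
[ 0.47906293 -0.08432881  0.09942982]
t 4.2 [ 0.6317 -0.1112  0.0994] F [-3.3 -7.9 -0.3] w 0.031711505432920895 q [-0.25  0.39  1.88  0.28  0.18  1.24]
5 rows [-24.3, 0.0, -19.8, 0.0001, 0.0001, -0.0]
```

>>> {"method": "carry_out", "body": {
  "plan": [
    [[-6,0,-5,0,0,0,20],[-12,0,-10.1,0,0,0,20],[-12,0,-10.1,0,0,0,20],[-12,0,-10.1,0,0,0,20],[-12,0,-10.1,0,0,0,20],[-12,0,-10.1,0,0,0,20],[-12,0,-10.1,0,0,0,20],[-12,0,-10.1,0,0,0,20],[-12,0,-10.1,0,0,0,20],[-12,0,-10.1,0,0,0,20],[-6,0,-5,0,0,0,20],[0,0,0,0,0,0,20],[0,0,0,0,0,0,20]]
  ]
}}

```text
time_s: 5.28
ee_pos: [0.4771, -0.0837, 0.0997]
eef_rot: [3.141, -0.698, -0.175]
force: [-2.5, -3.8, -0.1]
grip_width: 0.0317
grip_force: 20.0
```

>>> {"method": "carry_out", "body": {
  "plan": [
    [[0,0,0,0,0,0,94],[0,0,0,0,0,0,94],[0,0,0,0,0,0,94],[0,0,0,0,0,0,94],[0,0,0,0,0,0,94],[0,0,0,0,0,0,94],[0,0,0,0,0,0,94]]
  ]
}}

```text
time_s: 5.87
ee_pos: [0.4774, -0.0834, 0.0997]
eef_rot: [-3.141, -0.697, -0.174]
force: [0.0, -0.3, -0.0]
grip_width: 0.0754
grip_force: 0.0
```

```bash
python3 pl.py .402 -.070 .191 40 -10  .46 .12 .26 0 17.3 .5187 .2174 .15 0 17.3 .5187 .2174 .054 0 17.3
```

```text
t 5.8667 [ 0.4774 -0.0834  0.0997] F [ 0.  -0.3 -0. ] w 0.07543309187417517 q [-0.29  0.09  2.28  0.79  0.1   0.7 ]
4 rows [0.0, -0.0, -29.8, -0.0001, 0.0002, 0.0]
9 rows [10.1, -20.6, -5.0, 0.0185, -0.0761, -0.0508]
5 rows [17.0, -15.1, 22.1, -0.0, 0.0, 0.0001]
3 rows [0.0, -0.1, 31.9, -0.0, 0.0001, -0.0]
```

>>> {"method": "carry_out", "body": {
  "plan": [
    [[0,0,-29.8,0,0,0,94],[0,0,-29.8,0,0,0,94],[0,0,-29.8,0,0,0,94],[0,0,-29.8,0,0,0,94],[10.1,-20.6,-5.0,0.0185,-0.0761,-0.0508,94],[10.1,-20.6,-5.0,0.0185,-0.0761,-0.0508,94],[10.1,-20.6,-5.0,0.0185,-0.0761,-0.0508,94],[10.1,-20.6,-5.0,0.0185,-0.0761,-0.0508,94],[10.1,-20.6,-5.0,0.0185,-0.0761,-0.0508,94],[10.1,-20.6,-5.0,0.0185,-0.0761,-0.0508,94],[10.1,-20.6,-5.0,0.0185,-0.0761,-0.0508,94],[10.1,-20.6,-5.0,0.0185,-0.0761,-0.0508,94],[10.1,-20.6,-5.0,0.0185,-0.0761,-0.0508,94],[0,0,0,0,0,0,94],[0,0,0,0,0,0,94]]
  ]
}}

```text
time_s: 7.12
ee_pos: [0.4678, 0.1196, 0.2517]
eef_rot: [-3.139, -0.002, 0.307]
force: [-0.5, 0.7, -0.7]
grip_width: 0.0942
grip_force: 0.0
```

```bash
python3 pl.py .5187 .2174 .15 0 17.3 .5187 .2174 .054 0 17.3; python3 - <<'E'
from h import *
t=cam("top"); cv2.imwrite("pics/open.png",cv2.resize(t["pixels"][80:270,120:370,::-1],None,fx=3,fy=3,interpolation=cv2.INTER_CUBIC))
E
```

```text
t 7.1167 [0.4678 0.1196 0.2517] F [-0.5  0.7 -0.7] w 0.09424762789446534 q [0.17 0.13 1.67 0.   1.35 1.44]
5 rows [15.6, -15.6, 20.4, -0.0005, -0.0003, 0.001]
3 rows [-0.1, 0.1, 32.0, -0.0001, -0.0, -0.0]
```

View pics/open.png

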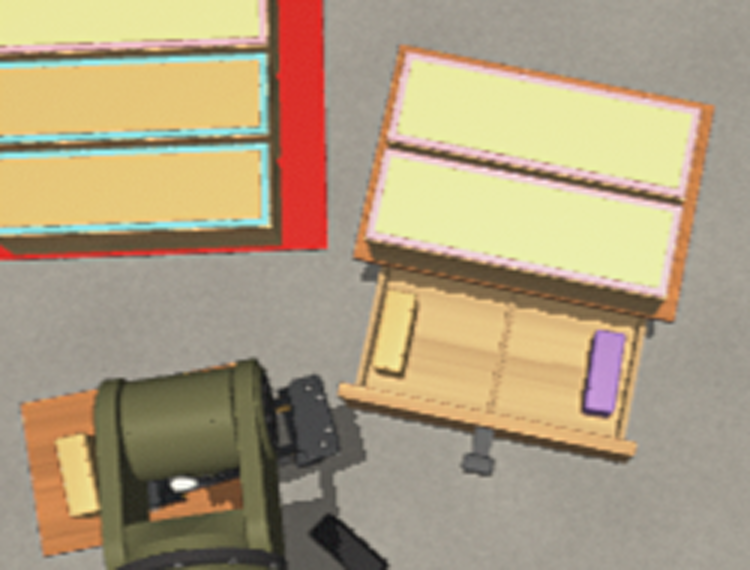

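The drawer is open. The stored lavender bar, crop (605,373), is in the right (−y) compartment, and the divider runs along crop (507,305) to (495,410). Now grasping the bar on the board.

>>> {"method": "carry_out", "body": {
  "plan": [
    [[15.6,-15.6,20.4,0,0,0.001,94],[15.6,-15.6,20.4,0,0,0.001,94],[15.6,-15.6,20.4,0,0,0.001,94],[15.6,-15.6,20.4,0,0,0.001,94],[15.6,-15.6,20.4,0,0,0,94],[0,0,0,0,0,0,94],[0,0,24,0,0,0,94],[0,0,24,0,0,0,94],[0,0,24,0,0,0,94],[0,0,24,0,0,0,94],[0,0,0,0,0,0,20],[0,0,0,0,0,0,20],[0,0,0,0,0,0,20],[0,0,0,0,0,0,20],[0,0,0,0,0,0,20],[0,0,0,0,0,0,20],[0,0,0,0,0,0,20],[0,0,0,0,0,0,20],[0,0,0,0,0,0,20],[0,0,0,0,0,0,20]]
  ],
  "squeeze": 15
}}

```text
time_s: 8.83
ee_pos: [0.5189, 0.2175, 0.0548]
eef_rot: [-3.139, -0.002, 0.302]
force: [-1.1, 0.3, 1.4]
grip_width: 0.0321
grip_force: 15.0
```

>>> {"method": "carry_out", "body": {
  "plan": [
    [[0,0,-5,0,0,0,20],[0,0,-15,0,0,0,20],[0,0,-30,0,0,0,20],[0,0,-30,0,0,0,20],[0,0,-30,0,0,0,20],[0,0,-30,0,0,0,20],[0,0,-15,0,0,0,20],[0,0,0,0,0,0,20],[0,0,0,0,0,0,20]]
  ]
}}

```text
time_s: 9.58
ee_pos: [0.5186, 0.2168, 0.2096]
eef_rot: [-3.139, -0.003, 0.302]
force: [0.4, -0.4, -2.7]
grip_width: 0.0319
grip_force: 15.0
```

```bash
python3 - <<'E'
from h import *
t=cam("top")
f=lambda q:((q[0]+.5)/3-.5+120,(q[1]+.5)/3-.5+80)
c=np.radians(-10);X=np.array([np.cos(c),np.sin(c),0]);Y=np.array([-X[1],X[0],0])
H=np.array([.4772,-.0835,0])   # handle centre open
F=H+X*(.018/2-.009+.037+.015+.085) # head centre->face 37 mm, panel 15, half length 85
print("floor",F)
for n,q,z in(("stored",(607,370),.098),("div back",(508,306),.066),("div front",(498,385),.066),("frontTL",(340,386),.125),("frontTR",(636,445),.125)):
    w=back(t,f(q),z);print(n,w.round(4),"rel",(w-F)@X.round(4),(w-F)@Y)
print("tgt",F+X*(-.02)-Y*.05)
o=telemetry.get_obs();print(o["ee_pos"],o["grip_width"],o["force"])
cv2.imwrite("pics/held.png",np.hstack([cv2.resize(t["pixels"][150:280,110:270,::-1],None,fx=2.5,fy=2.5),cv2.resize(cam("side")["pixels"][160:290,310:470,::-1],None,fx=2.5,fy=2.5)]))
E
```

```text
floor [ 0.61211866 -0.1072898   0.        ]
stored [ 0.5789 -0.2138  0.098 ] rel -0.014218439172771382 -0.11063093297155559
div back [ 0.6502 -0.1104  0.066 ] rel 0.038042318915563755 0.003522184418977839
div front [ 0.5651 -0.1019  0.066 ] rel -0.04723457894064614 -0.0028126569163341333
frontTL [0.5515 0.0576 0.125 ] rel -0.08829150729355428 0.15189574812118908
frontTR [ 0.4992 -0.2415  0.125 ] rel -0.08786377721494476 -0.15180115221173518
tgt [ 0.5837401  -0.15305722  0.        ]
[0.51824808 0.21667783 0.20849152] 0.032142591542319056 [-0.45537651 -0.81129065 -2.45766607]
```

View pics/held.png

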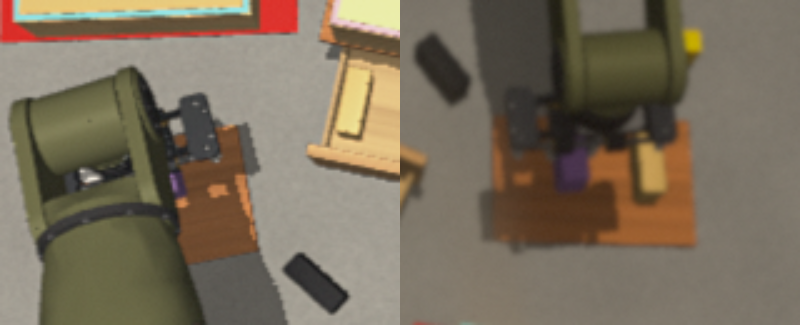

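The bar is held (purple under the gripper, side crop (572,168)) and the oat bar hasn't moved. The drawer-floor estimate agrees with the divider and the panel, so I'm moving over the free part of the right compartment.

```bash
python3 pl.py .5802 -.1504 .21 0 -10 .5802 -.1504 .087 0 -10
```

```text
t 9.6833 [0.5181 0.2167 0.208 ] F [-0.   0.4 -2.4] w 0.0317563664458907 q [0.33 0.34 1.51 0.   1.29 1.6 ]
11 rows [2.8, 34.0, -0.2, -0.0002, 0.0001, 0.0433]
4 rows [0.1, 0.1, 30.7, -0.0001, -0.0, -0.0]
```

>>> {"method": "carry_out", "body": {
  "plan": [
    [[1.4,17,0,0,0,0.0217,20],[2.8,34,-0.2,0,0,0.0433,20],[2.8,34,-0.2,0,0,0.0433,20],[2.8,34,-0.2,0,0,0.0433,20],[2.8,34,-0.2,0,0,0.0433,20],[2.8,34,-0.2,0,0,0.0433,20],[2.8,34,-0.2,0,0,0.0433,20],[2.8,34,-0.2,0,0,0.0433,20],[2.8,34,-0.2,0,0,0.0433,20],[2.8,34,-0.2,0,0,0.0433,20],[2.8,34,-0.2,0,0,0.0433,20],[1.4,17,0,0,0,0.0217,20],[0,0,0,0,0,0,20],[0,0,0,0,0,0,20]]
  ]
}}

```text
time_s: 10.85
ee_pos: [0.5797, -0.1502, 0.2089]
eef_rot: [-3.138, 0.002, -0.176]
force: [0.6, 0.1, -2.0]
grip_width: 0.032
grip_force: 15.0
```

```bash
python3 pl.py .5802 -.1504 .095 0 -10; python3 - <<'E'
from h import *
a=cam("top")["pixels"][100:270,200:400,::-1];b=cam("side")["pixels"][150:320,150:350,::-1]
cv2.imwrite("pics/hover.png",cv2.resize(np.hstack([a,b]),None,fx=2,fy=2,interpolation=cv2.INTER_CUBIC))
E
```

```text
t 10.85 [ 0.5797 -0.1502  0.2089] F [ 0.6  0.1 -2. ] w 0.03200009663953062 q [-0.32  0.42  1.39  0.    1.33  1.43]
4 rows [0.2, 0.1, 28.5, -0.001, 0.0005, -0.0004]
```

View pics/hover.png

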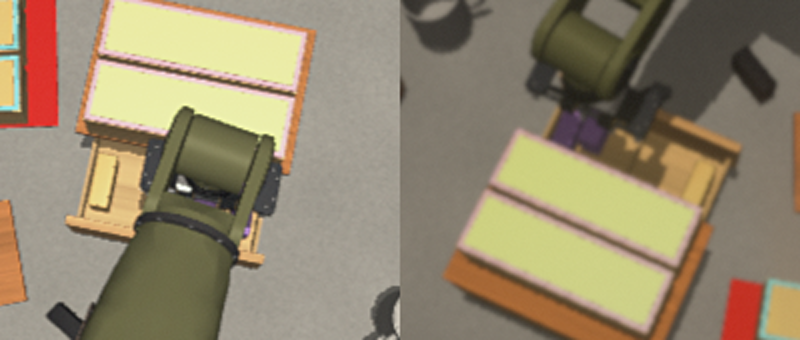

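Both purple bars show side by side at about (568,130) and (592,135) in the right half of the picture. Descending in stages and watching the force.

>>> {"method": "carry_out", "body": {
  "plan": [
    [[0.5,0,15,0,0,0,20],[0,0,20,0,0,0,20],[0,0,20,0,0,0,20],[0,0,15,0,0,0,20],[0,0,10,0,0,0,20]]
  ]
}}

```text
time_s: 11.37
ee_pos: [0.5804, -0.1481, 0.1286]
eef_rot: [-3.138, 0.002, -0.173]
force: [-0.4, 0.0, -2.4]
grip_width: 0.0319
grip_force: 15.0
```

>>> {"method": "carry_out", "body": {
  "plan": [
    [[0,0,10,0,0,0,20],[0,0,10,0,0,0,20],[0,0,10,0,0,0,20],[0,0,6,0,0,0,20],[0,0,4,0,0,0,20],[0,0,0,0,0,0,20]]
  ]
}}

```text
time_s: 11.87
ee_pos: [0.5807, -0.1494, 0.0899]
eef_rot: [-3.138, 0.0, -0.175]
force: [0.6, -0.6, -2.4]
grip_width: 0.032
grip_force: 15.0
```

>>> {"method": "carry_out", "body": {
  "plan": [
    [[0,0,2.5,0,0,0,20],[0,0,1.5,0,0,0,20],[0,0,0,0,0,0,20],[0,0,0,0,0,0,20]]
  ]
}}

```text
time_s: 12.2
ee_pos: [0.581, -0.1495, 0.0868]
eef_rot: [-3.138, -0.001, -0.175]
force: [0.1, 0.5, -1.1]
grip_width: 0.032
grip_force: 15.0
```

>>> {"method": "carry_out", "body": {
  "plan": [
    [[0,0,1,0,0,0,20],[0,0,0.5,0,0,0,20],[0,0,0,0,0,0,20]]
  ]
}}

```text
time_s: 12.45
ee_pos: [0.5809, -0.1494, 0.0851]
eef_rot: [-3.138, -0.001, -0.175]
force: [0.2, 0.6, -1.2]
grip_width: 0.0318
grip_force: 15.0
```

>>> {"method": "carry_out", "body": {
  "plan": [
    [[0,0,0.5,0,0,0,20],[0,0,0,0,0,0,38],[0,0,0,0,0,0,50],[0,0,0,0,0,0,50],[0,0,0,0,0,0,50],[0,0,-5,0,0,0,50],[0,0,-15,0,0,0,50],[0,0,-25,0,0,0,50],[0,0,-30,0,0,0,50],[0,0,-30,0,0,0,50],[0,0,-30,0,0,0,50],[0,0,-15,0,0,0,50],[0,0,0,0,0,0,50]]
  ]
}}

```text
time_s: 13.53
ee_pos: [0.5817, -0.1503, 0.239]
eef_rot: [-3.139, -0.007, -0.175]
force: [1.0, -1.4, -1.2]
grip_width: 0.0502
grip_force: 0.0
```

```bash
python3 pl.py .42 -.07 .27 40 -10 .400 -.070 .191 40 -10 .4772 -.0835 .0994 40 -10
```

```text
t 13.5333 [ 0.5817 -0.1503  0.239 ] F [ 1.  -1.4 -1.2] w 0.05023686605466513 q [-0.32  0.4   1.35  0.    1.38  1.43]
7 rows [-22.7, -7.3, -11.8, -0.0003, 0.0987, -0.0001]
3 rows [-22.0, 1.2, 15.9, -0.0001, -0.0, -0.0001]
4 rows [0.3, -0.0, 30.1, 0.0, -0.0, -0.0]
```

>>> {"method": "carry_out", "body": {
  "plan": [
    [[-22.7,-7.3,-11.8,0,0.0987,0,70],[-22.7,-7.3,-11.8,0,0.0987,0,70],[-22.7,-7.3,-11.8,0,0.0987,0,80],[-22.7,-7.3,-11.8,0,0.0987,0,80],[-22.7,-7.3,-11.8,0,0.0987,0,80],[-22.7,-7.3,-11.8,0,0.0987,0,80],[-22.7,-7.3,-11.8,0,0.0987,0,80],[-22,1.2,15.9,0,0,0,80],[-22,1.2,15.9,0,0,0,80],[-22,1.2,15.9,0,0,0,80],[0,0,0,0,0,0,80],[0,0,0,0,0,0,80]]
  ]
}}

```text
time_s: 14.53
ee_pos: [0.3984, -0.0694, 0.1872]
eef_rot: [-3.137, -0.689, -0.178]
force: [0.8, 0.4, 0.8]
grip_width: 0.08
grip_force: 0.0
```

```bash
python3 pl.py .4772 -.0835 .0994 40 -10; python3 - <<'E'
from h import *
a=cam("top")["pixels"][100:270,200:400,::-1];b=cam("side")["pixels"][150:320,150:350,::-1]
cv2.imwrite("pics/placed.png",cv2.resize(np.hstack([a,b]),None,fx=2,fy=2,interpolation=cv2.INTER_CUBIC))
E
```

```text
t 14.5333 [ 0.3984 -0.0694  0.1872] F [0.8 0.4 0.8] w 0.07999507043565757 q [-0.32 -0.33  2.38  0.24  0.42  1.24]
4 rows [1.4, 0.1, 29.7, -0.0007, 0.0022, -0.0007]
```

View pics/placed.png

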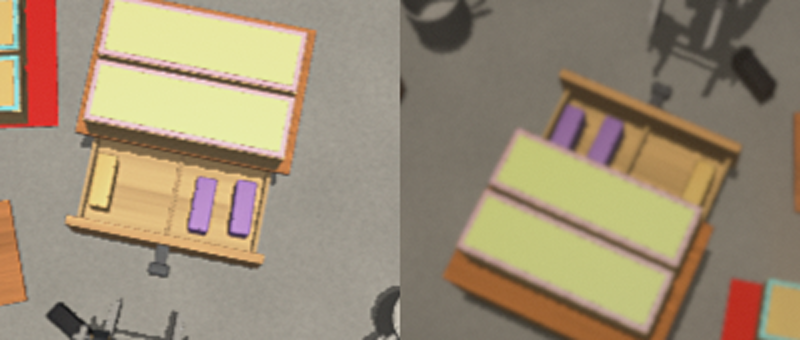

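The bar stands at (202,205), beside the stored one at (243,208), upright and aligned front to back. Next I'll grip the handle and push.

>>> {"method": "carry_out", "body": {
  "plan": [
    [[1.4,0,24,0,0.0022,0,80],[1.4,0,24,0,0.0022,0,80],[1.4,0,24,0,0.0022,0,80],[1.4,0,24,0,0.0022,0,80],[0,0,23,0,0,0,80],[0,0,0,0,0,0,20],[0,0,0,0,0,0,20],[0,0,0,0,0,0,20],[0,0,0,0,0,0,20],[0,0,0,0,0,0,20],[0,0,0,0,0,0,20],[0,0,0,0,0,0,20],[0,0,0,0,0,0,20]]
  ],
  "squeeze": 20
}}

```text
time_s: 15.72
ee_pos: [0.4744, -0.0832, 0.1062]
eef_rot: [-3.137, -0.704, -0.178]
force: [-2.3, -6.8, -0.1]
grip_width: 0.0318
grip_force: 20.0
```

```bash
python3 pl.py .6317 -.1112 .0994 40 -10
```

```text
t 15.7167 [ 0.4744 -0.0832  0.1062] F [-2.3 -6.8 -0.1] w 0.03184323970020805 q [-0.29  0.07  2.29  0.75  0.11  0.74]
5 rows [23.5, 0.0, 21.7, -0.0003, -0.0012, -0.0006]
```

>>> {"method": "carry_out", "body": {
  "plan": [
    [[3.8,0,3.2,0,0,0,20],[7.6,0,6.5,0,0,0,20],[9.9,0,8.4,0,0,0,20],[9.9,0,8.4,0,0,0,20],[9.9,0,8.4,0,0,0,20],[9.9,0,8.4,0,0,0,20],[9.9,0,8.4,0,0,0,20],[9.9,0,8.4,0,0,0,20],[9.9,0,8.4,0,0,0,20],[9.9,0,8.4,0,0,0,20],[9.9,0,8.4,0,0,0,20],[9.9,0,8.4,0,0,0,20],[5,0,4.2,0,0,0,20],[2,0,1.7,0,0,0,20],[0,0,0,0,0,0,20],[0,0,0,0,0,0,20]]
  ]
}}

```text
time_s: 17.05
ee_pos: [0.6265, -0.1103, 0.1062]
eef_rot: [-3.136, -0.704, -0.179]
force: [-0.3, -14.6, 2.0]
grip_width: 0.0315
grip_force: 20.0
```

>>> {"method": "carry_out", "body": {
  "plan": [
    [[1.5,0,1.3,0,0,0,20],[1.5,0,1.3,0,0,0,20],[0,0,0,0,0,0,20],[0,0,0,0,0,0,20]]
  ]
}}

```text
time_s: 17.38
ee_pos: [0.6303, -0.111, 0.1062]
eef_rot: [-3.136, -0.704, -0.179]
force: [-0.8, -14.6, 1.8]
grip_width: 0.0319
grip_force: 20.0
```

>>> {"method": "carry_out", "body": {
  "plan": [
    [[0.8,0,0.65,0,0,0,20],[0.8,0,0.65,0,0,0,20],[0,0,0,0,0,0,20],[0,0,0,0,0,0,20]]
  ]
}}

```text
time_s: 17.72
ee_pos: [0.6315, -0.1112, 0.1061]
eef_rot: [-3.136, -0.703, -0.179]
force: [-17.8, -12.6, 11.6]
grip_width: 0.0317
grip_force: 20.0
```

>>> {"method": "carry_out", "body": {
  "plan": [
    [[0.8,0,0.65,0,0,0,20],[0.8,0,0.65,0,0,0,20],[0,0,0,0,0,0,20],[0,0,0,0,0,0,20]]
  ]
}}

```text
time_s: 18.05
ee_pos: [0.6334, -0.1115, 0.1061]
eef_rot: [-3.136, -0.702, -0.179]
force: [-21.2, -12.1, 14.1]
grip_width: 0.0319
grip_force: 20.0
```

The stop is felt: the reaction is about 21 N and the grip is slipping. Releasing and backing off.

>>> {"method": "carry_out", "body": {
  "plan": [
    [[0,0,0,0,0,0,80],[0,0,0,0,0,0,80],[0,0,0,0,0,0,80],[0,0,0,0,0,0,80],[0,0,0,0,0,0,80],[0,0,0,0,0,0,80],[0,0,-15,0,0,0,80],[0,0,-25,0,0,0,80],[0,0,-30,0,0,0,80],[0,0,-30,0,0,0,80],[0,0,-30,0,0,0,80],[0,0,-30,0,0,0,80],[0,0,0,0,0,0,80],[0,0,0,0,0,0,80]]
  ]
}}

```text
time_s: 19.22
ee_pos: [0.5322, -0.0926, 0.2291]
eef_rot: [-3.135, -0.705, -0.177]
force: [0.5, 0.5, 0.2]
grip_width: 0.0799
grip_force: 0.0
```

```bash
python3 - <<'E'
from h import *
a=cam("top")["pixels"][88:288,120:370,::-1]
cv2.imwrite("pics/end.png",cv2.resize(a,None,fx=3,fy=3,interpolation=cv2.INTER_CUBIC))
E
```

```text
(no output)
```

View pics/end.png

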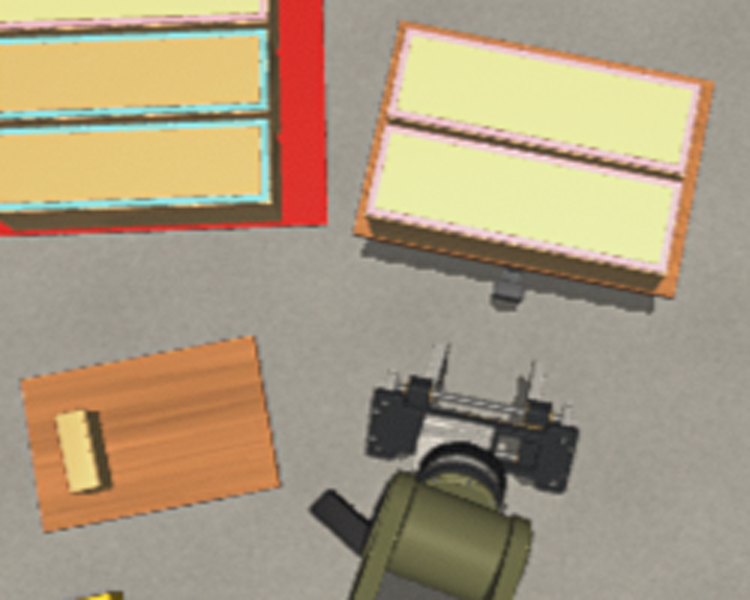

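The handle now sits slightly nearer the cabinet than at the start. I'll measure this precisely against the first image.

```bash
python3 - <<'E'
from h import *
t=cam("top"); a=cv2.imread("pics/top0.png")[:,:,::-1]; b=t["pixels"]
for n,i in(("0",a),("now",b)):
    g=i[170:200,270:310].astype(int); print(n); print(g[4:28,16:23].mean(axis=(1,2)).round().astype(int).tolist())
r=lambda i,s:i[170:200,s].copy()
# predicted rows of head's top edges if drawer home: plate front edge from corners, top z .144
f=lambda U,V:((U+.5)/5-.5+228,(V+.5)/5-.5+88)
L,Rr=(back(t,f(*q),.130) for q in((50,392),(583,496)))
m=(L+Rr)/2;c=np.radians(-10);X=np.array([np.cos(c),np.sin(c),0]);print("edge(lower) mid",m)
for d in(.008,.026):
    for z in(.083,.109): print(d,z,proj(t,np.r_[(m-X*d)[:2],z]).round(1))
cv2.imwrite("pics/cmp.png",np.hstack([cv2.resize(np.ascontiguousarray(i[160:200,262:312,::-1]),None,fx=8,fy=8,interpolation=cv2.INTER_NEAREST) for i in(a,b)]))
E
```

```text
0
[80, 91, 73, 59, 75, 100, 100, 100, 99, 93, 91, 97, 102, 106, 97, 61, 59, 86, 95, 108, 144, 158, 156, 157]
now
[79, 91, 74, 65, 80, 100, 98, 89, 92, 98, 103, 105, 88, 56, 66, 89, 92, 109, 156, 157, 156, 156, 154, 156]
edge(lower) mid [ 0.65347075 -0.1147356   0.13      ]
0.008 0.083 [[290. 182.]]
0.008 0.109 [[290.1 180.3]]
0.026 0.083 [[288.8 187.5]]
0.026 0.109 [[289.  185.9]]
```

View pics/cmp.png

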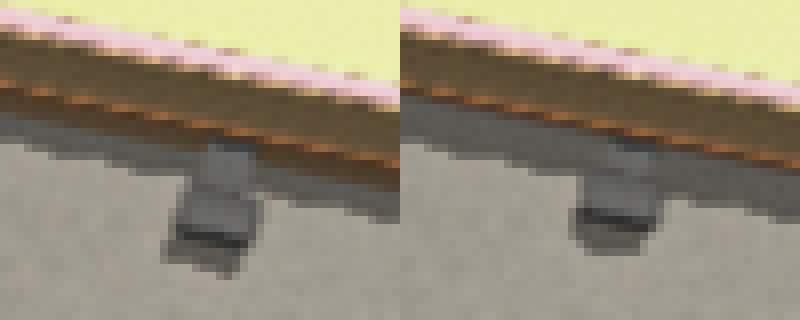

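In the comparison, left is the start (drawer about 6 mm ajar) and right is now. The drawer face is hidden, and the head's front top edge is at row 186, against 185.9 predicted for fully home. The stop was also felt, so I'm handing in.

```bash
python3 -c "
from station import ctrl;print(ctrl.hand_in())"
```

```text
the job is handed in; nothing more can be done
None
```

The lavender bar stands on its long edge beside the other lavender bar, and the drawer is pushed home against its stop. The oat bar is still on the board, the mug and bottle were not touched, and the job was handed in at about 19 s of robot time.

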